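# Right the comb stand and put the gel comb in it

### The job

The round comb stand has tipped over: roll it along the bench, without picking it up, until it sits on its flat foot with the slot facing up. Then lift the black gel comb out of the casting tray and stand it teeth down in the slot, fully home and about centred along the stand, and let go. Leave the other things on the bench where they are.

Things in the scene. Friction and masses are not known exactly. Their poses are not given: they have to be found in the camera images.
- stand: comb stand: white plastic round bar, loose, 110 mm long, 55 mm across (24 fine facets: it stays where it is let go), 0.26-0.40 kg; a slot all along one side, a flat foot on the other side. Origin on the bar's axis at mid-length; x along the bar, z out of the slot's mouth. It starts on its round side, z leaning sideways and down, 120 degrees from up; origin then 27 mm, top 55 mm above the bench.
- stand_slot (a point): middle of the slot's floor, same axes as the stand, 2 mm from the bar's axis towards the mouth. The slot is 8 mm wide (in y), 24 mm deep, open at both ends of the bar; its lips are bevelled to 17 mm at the mouth. With the stand on its foot this point is 24 mm and the lips 48 mm above the bench.
- stand_foot (a point): middle of the stand's flat foot, which is 33 mm wide and 22 mm from the bar's axis; same axes as the stand. Rubbed along its top, the stand rolls half as far as the rubbing hand moves. Rolled away from the side to which z leans, by about 55 mm in all, it comes upright; it drops onto the foot by itself once z is within about 37 degrees of up.
- comb: gel comb: flat black plastic comb 72 mm tall, 50-80 g, hanging upright in the tray. Origin at the middle of the teeth tips, z up to the handle, x along its width, y through its 5 mm thickness; both faces alike. Eight teeth 16 mm long; 88 mm wide up to 28 mm from the tips, then shoulders 116 mm wide up to 58 mm, then the handle. In the tray the tips are 7 mm above the bench.
- comb_grip (a point): middle of the comb's handle bar, 65 mm above the teeth tips; same axes as the comb. The bar is 80 mm long in x, 14 mm thick in y and 14 mm tall.
- tray: clear plastic casting tray fixed to the bench: 102 x 140 mm, side walls 35 mm tall, ends open. Origin at the centre of its underside; x from wall to wall, y along the walls. Ribs 45 mm tall on the walls form grooves 7 mm wide at y = +35 and -35 mm; the comb hangs by its shoulders on the walls at y = +35 mm, its x along the tray's x. It lifts out straight up; 40 mm clears it.
- vial: small amber screw-top jar, 38 mm across, 42 mm tall, standing between the tray and the stand; loose, to be left alone
- tip_box: grey box of pipette tips, 120 x 85 mm, 53 mm tall, on the robot's side of the bench; loose, to be left alone
- tube_rack: blue micro-tube rack, 90 x 200 mm, 33 mm tall, on the robot's side of the bench; loose, to be left alone
- timer: white bench timer with a dark display, lying flat, 75 x 65 mm, 24 mm tall, at the back of the work area; loose, to be left alone
- tape_roll: roll of paper tape lying flat, 48 mm across, 22 mm tall, near the back of the bench; loose, to be left alone
Mind the look-alikes: they are no part of the job. What is shaped like the stand but yellow is not meant.

How it is judged:
On the way, in this order (a step that is already met when the one before it is completed fails the run):
1. the stand sits on its flat foot, slot up, while the comb is still in the tray (angle between stand's own z axis and vertical below 0.08 rad and height (world z) of stand below 0.025 m and linear speed of stand below 0.02 m/s and angular speed of stand below 0.2 rad/s and z of comb in the frame of tray below 0.03 m and horizontal distance between comb and tray below 0.05 m), for 0.2 s.
2. the comb is lifted clear of the tray (z of comb in the frame of tray above 0.05 m), for 0.05 s.
At the end, for the whole second after the job is handed in: the stand rests on its flat foot with the slot up (within 0.08 rad), the comb stands in the slot teeth down, its teeth tips within 4 mm of the slot's floor, centred within 15 mm along the stand, leaning no more than 0.25 rad; both at rest and released (angle between stand's own z axis and vertical below 0.08 rad and height (world z) of stand below 0.025 m and linear speed of each of stand, comb below 0.02 m/s and angular speed of stand below 0.2 rad/s and z of comb in the frame of stand_slot below 0.004 m and x of comb in the frame of stand_slot between -0.015 and 0.015 m and y of comb in the frame of stand_slot between -0.004 and 0.004 m and angle between comb's own z axis and vertical below 0.25 rad); the robot touches nothing.
It fails at once if the stand is picked up (axis more than 37 mm above the bench) instead of rolled (height (world z) of stand above 0.037 m).
It fails at once if another thing on the bench is moved by more than 30 mm or tipped over (distance of any of vial, tip_box, tube_rack, timer, tape_roll from where it was at the start of the episode above 0.03 m or angle between any of vial, tip_box, tube_rack, timer, tape_roll's own z axis and vertical above 0.5 rad).
It also fails if it takes over 67 s, if anything falls off the work surface, if the arm or the gripper's body presses on something with over 40 N, if the wrist force passes 120 N, or if a joint passes its speed limit or range.

### The arm

A 7-joint arm with a two-finger parallel gripper is mounted at the origin on the work surface. World frame = base frame: x ahead of the robot, y to its left, z up, the work surface at z = 0. Lengths are in m, angles in rad, forces in N, time in s.
With the tool pointing down it reaches from about 0.425 to 0.825 m from the base axis. Payload 3.6 kg.
Tool frame: the origin (TCP) lies at the very end of the fingers, on their centre line; the grasp point (between the pads) lies 19 mm behind it; z points along the fingers, y is the line along which they close (so a half turn about z gives the same grasp; the last joint's range is limited). The gripper opens to 93 mm and grips with 3 to 60 N. Pads are 15 mm wide; open, the fingers measure 128 mm over their backs; the gripper's body (75 mm by 188 mm) begins 65 mm behind the grasp point.
Start: joints at [1.081, 0.615, -0.013, 1.423, 0.008, 1.103, -0.04], TCP at [0.29, -0.582, 0.186] pointing down, gripper open.
Joint ranges: [-3.12, 3.12], [-0.3, 2.06], [-1.34, 1.32], [0.26, 2.42], [-1.36, 4.5], [0.01, 1.98], [-2.84, 2.84]. Speed limits (rad/s): [2.79, 2.79, 3.14, 3.14, 3.14, 3.14, 3.14].

### API

Orientations are given as a unit quaternion [x, y, z, w].
In Python, from bench import arm, vision, nets gives the robot as it stands.
- The arm moves only by the tool apply_moves, never from a script. Its argument "deltas" is one flat list of numbers, 5 for each row, row after row: the shift along the tool's x, y, z each as a share of 10 cm, from -1 to 1, then the turn about the tool's z as a share of pi/2 rad, from -1 to 1, then the closure, from -1 (fully open) to 1 (shut). A call has 1 to 12 rows; each row shifts and turns the commanded pose from where the row before left it, along the tool's axes as they then stand; what a row does not reach is not made up. A row lasts 1/12 s, in which the tool goes at most 41.7 mm and 7.16 degrees, less where a joint would pass 70% of its speed; a pose out of reach is approached as far as the arm can. A call with a number of a shift or a turn outside -1 to 1 is refused whole. A call with a gripper value outside its range is refused whole. The fingers move at their own pace and stop on an object; "squeeze" is the grip in N (left out, the last holds). Time passes only in rows, so rows that do not move let the fingers close. It gives the time, the measured TCP pose, the force, the opening and the grip force at its end, in the units of the state.
- arm.read_state(): the state, without advancing time (a new reading comes with each control period).
- vision.camera(name): name is "side" or "top" or "wrist"; returns the picture (420x560x3 uint8, red, green, blue); there is no depth.
- vision.camera_info(name): a dict with "K" (3x3 intrinsics, pixels), "view" (4x4, takes a point from world to camera coordinates); the wrist camera has in their place "T_tool_cam" (4x4, takes a point from camera to tool coordinates, whose origin is the TCP and whose axes are the flange's). Camera axes: x right, y up, looking along -z (the intrinsics and any distortion apply to the point x, -y, -z); pixel columns grow to the right and rows downward; lengths in m; the calibration is good to about 2 mm. A picture is of the moment at which its call begins: read the wrist's pose just before it. camera_info takes no time and is no camera call.
- arm.sign_off(): hands the job in; it is judged then, once.
Trained networks look in the newest picture that a camera, given by its name, has taken for a name from the list of things; names that differ only in an ending like _2 or _b are one class to them, and where a whole thing is asked for, a point or a joint stands for the part that bears it (a point fixed in the world has none). Each returns a list of dicts, best first, with "p" (0 to 1); they miss things now and then, are a little off and sometimes report something else, mostly with a low value. They report only what shows in the picture. A call takes as long as a camera call. They do not tell look-alikes from the thing itself.
- nets.trace(name, camera): "mask" (420x560 bool, what is visible of it) and "rect" ([left, top, width, height] in pixels, round what is visible of it).
The state is a dict: "t": time; "joints": joint angles; "joint_velocities": joint speeds; "joint_torque": joint torques, N m; "eef_pos": TCP position; "tcp_rot": TCP orientation; "contact_force": force on the tool from outside, world axes, zero at the start; "wrist_torque": the same for the moment, N m; "opening": finger opening in m; "gripper_force": force on a finger pad.
Only numpy, scipy, OpenCV 4.12 (cv2) and the standard library are available. Lean on these libraries where they do the work, as an engineer would, in place of code of your own. Each camera call takes 0.05 s, during which the arm holds its last target. There are 200 camera calls.

## Working session

There is one attempt and no reset: what is moved stays moved. The work goes in short steps, Python scripts to look and compute and a tool call to move; the robot and the scene stay as the last step left them, time stands still between calls to the robot, and variables do not carry over. Pictures are saved under pics/ and viewed, at most 10 in all, crops included, and the job is handed in when it is done.

Besides the shell and the picture viewer there is one more tool, called after ">>>" by a JSON object that holds its "api" and its "payload", one argument or row to a line. apply_moves: Moves the arm, as the interface text tells. Its arguments: {"type":"object","properties":{"deltas":{"type":"array","items":{"type":"number","minimum":-1,"maximum":1}},"squeeze":{"type":"number"}},"required":["deltas"]}

```bash
mkdir -p pics; ls; cat > h.py <<'E'
import numpy as np, cv2
from bench import arm, vision, nets
def cams(n): i=vision.camera_info(n); return np.array(i["K"]),np.array(i["view"]),i
def ray(n,u,v,z):
    K,V,i=cams(n); d=i.get("dist"); 
    p=np.linalg.inv(K)@[u,v,1]; c=np.array([p[0],-p[1],-p[2]])
    R=V[:3,:3];t=V[:3,3]; o=-R.T@t; w=R.T@c
    return o+w*(z-o[2])/w[2]
def proj(n,P):
    K,V,i=cams(n); P=np.atleast_2d(P); c=P@V[:3,:3].T+V[:3,3]; q=np.c_[c[:,0],-c[:,1],-c[:,2]]@K.T
    return q[:,:2]/q[:,2:]
E
python3 - <<'E'
from h import *
for n in("top","side"):
    im=vision.camera(n); cv2.imwrite(f"pics/{n}0.png",im[:,:,::-1])
    i=vision.camera_info(n); print(n,{k:np.round(v,3).tolist() if not isinstance(v,str) else v for k,v in i.items()})
    for k in("stand","comb","tray","vial"):
        for r in nets.trace(k,n): print(n,k,round(r["p"],2),r["rect"])
print({k:np.round(v,3).tolist() for k,v in vision.camera_info("wrist").items()})
print(arm.read_state())
E
```

```text
pics
top {'K': [[428.643, 0.0, 275.865], [0.0, 428.643, 210.323], [0.0, 0.0, 1.0]], 'view': [[0.011, -1.0, 0.006, -0.018], [0.97, 0.012, 0.241, -0.562], [-0.241, 0.003, 0.97, -0.83], [0.0, 0.0, 0.0, 1.0]]}
top stand 0.79 [307.2, 194.9, 52.5, 42.7]
top stand 0.62 [399.8, 191.0, 41.5, 47.3]
top comb 0.59 [158.2, 190.6, 35.1, 43.5]
top tray 0.83 [152.8, 188.2, 82.5, 70.7]
top vial 0.55 [261.1, 209.7, 16.7, 16.0]
side {'K': [[386.494, 0.0, 276.355], [0.0, 386.494, 209.742], [0.0, 0.0, 1.0]], 'view': [[-0.809, -0.587, -0.009, 0.438], [0.409, -0.575, 0.709, -0.29], [-0.422, 0.57, 0.705, -0.721], [0.0, 0.0, 0.0, 1.0]]}
side stand 0.92 [313.8, 146.6, 42.3, 24.3]
side stand 0.66 [171.1, 200.6, 37.6, 29.2]
side stand 0.6 [279.5, 182.8, 44.8, 25.4]
side comb 0.53 [204.0, 253.4, 19.1, 47.3]
side tray 0.83 [191.9, 248.0, 77.3, 65.7]
side tray 0.36 [202.8, 253.2, 17.8, 49.3]
side vial 0.78 [261.6, 221.7, 15.3, 18.2]
{'K': [[331.609, 0.0, 279.265], [0.0, 331.609, 214.783], [0.0, 0.0, 1.0]], 'T_tool_cam': [[-0.001, 0.953, 0.302, 0.085], [1.0, 0.0, 0.001, -0.001], [0.0, 0.302, -0.953, -0.199], [0.0, 0.0, 0.0, 1.0]]}
{'t': 0.5, 'joints': array([ 1.08150543,  0.61492522, -0.01257184,  1.42348253,  0.00808579,
        1.10340646, -0.04039242]), 'joint_velocities': array([ 2.19974885e-04,  1.11673095e-03, -6.71576633e-04, -1.29879827e-03,
       -3.72984160e-05,  1.43285672e-03, -1.02914861e-03]), 'joint_torque': array([-3.88495291e-04, -4.58389878e+01,  2.08611963e-01, -1.65860671e+01,
       -6.11256436e-02,  1.39755104e-02,  6.15241515e-05]), 'eef_pos': array([ 0.29016652, -0.58155136,  0.18589649]), 'tcp_rot': array([ 9.73344897e-01,  2.29346254e-01, -6.29101384e-06, -8.70226350e-05]), 'contact_force': array([-0.89918784,  0.26763124,  0.33020846]), 'wrist_torque': array([-0.00468896,  0.00924905, -0.04795372]), 'gripper_force': 0.0, 'opening': 0.09323249166620423}
```

```bash
python3 - <<'E'
import cv2
t=cv2.imread("pics/top0.png");s=cv2.imread("pics/side0.png")
print(t.shape)
c=cv2.resize(t[140:300,130:460],None,fx=2.4,fy=2.4,interpolation=cv2.INTER_CUBIC);cv2.imwrite("pics/t1.png",c)
c=cv2.resize(s[130:330,150:410],None,fx=3,fy=3,interpolation=cv2.INTER_CUBIC);cv2.imwrite("pics/s1.png",c)
E
```

```text
(420, 560, 3)
```

View pics/t1.png

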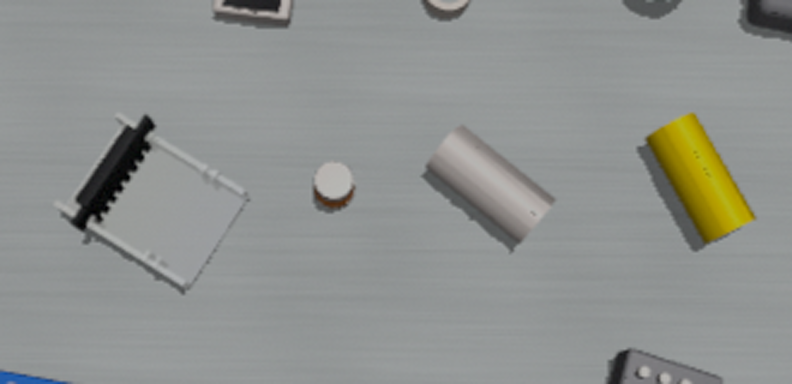

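View pics/s1.png

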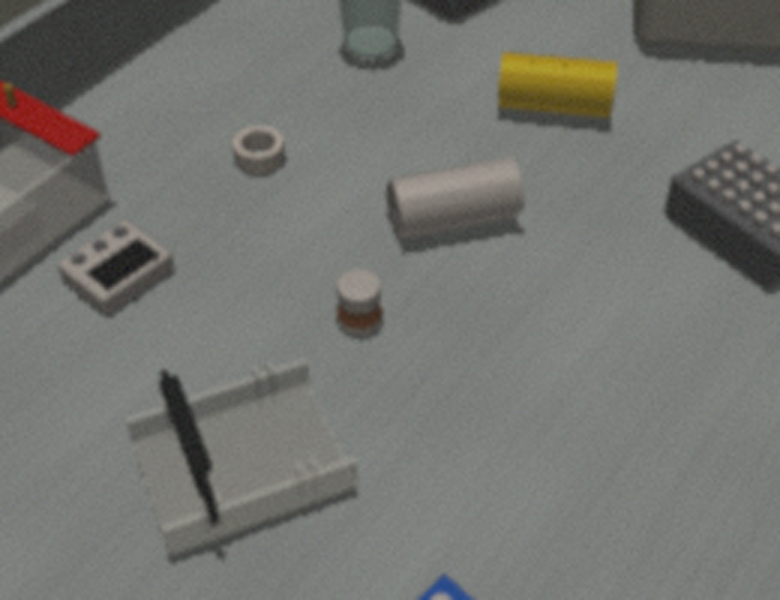

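View pics/top0.png

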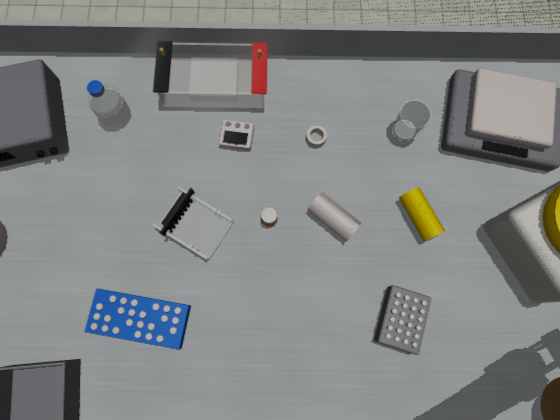

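```bash
python3 - <<'E'
from h import *
vision.camera("top"); vision.camera("side")
P=lambda n,u,v,z: np.round(ray(n,u,v,z),4)
def mk(k,n,i=0): return nets.trace(k,n)[i]["mask"]
for n in("top","side"):
    for r in nets.trace("stand",n):
        m=r["mask"].astype(np.uint8); c,h,_=cv2.minAreaRect(np.argwhere(m)[:,::-1].astype(np.float32))and (cv2.minAreaRect(np.argwhere(m)[:,::-1].astype(np.float32)))
        b=cv2.boxPoints((c,h,_)); print(n,"stand",c,h,P(n,*c,.033),[P(n,*q,.027)[:2].tolist() for q in b])
f=lambda x,y:(x/2.4+130,y/2.4+140)
# tray top corners at wall tops z=.035 / comb handle
for nm,q,z in(("combA",f(148,120),.058),("combB",f(80,225),.058),("trayNE",f(247,196),.035),("trayS",f(185,290),.035),("trayW",f(58,206),.035),("trayN",f(120,117),.035),("vial",f(333,180),.042)): print(nm,P("top",*q,z))
for k in("vial","comb","tray"):
  for n in("top","side"):
    R=nets.trace(k,n)
    if R: m=np.argwhere(R[0]["mask"]); c=m.mean(0)[::-1]; print(k,n,P(n,*c,.021), P(n,*c,.055))
E
```

```text
top stand (420.45758056640625, 213.5236053466797) (51.478153228759766, 23.602245330810547) [ 0.5679 -0.3274  0.033 ] [[0.6071, -0.2815], [0.6343, -0.3292], [0.5324, -0.3767], [0.5066, -0.3299]]
top stand (332.6894226074219, 215.99765014648438) (52.29067611694336, 24.447589874267578) [ 0.5599 -0.1355  0.033 ] [[0.5764, -0.075], [0.6204, -0.1095], [0.5464, -0.1972], [0.504, -0.1623]]
top stand (136.9182586669922, 318.3390197753906) (98.96973419189453, 45.858619689941406) [0.3392 0.2709 0.033 ] [[0.3119, 0.3787], [0.403, 0.3713], [0.3668, 0.1651], [0.2773, 0.1775]]
side stand (335.5860900878906, 157.5532989501953) (39.11143493652344, 18.55982780456543) [ 0.5648 -0.3261  0.033 ] [[0.5982, -0.2691], [0.6416, -0.3486], [0.537, -0.4004], [0.4997, -0.3191]]
side stand (301.1730651855469, 195.3654022216797) (20.78830909729004, 46.47952651977539) [ 0.5572 -0.1331  0.033 ] [[0.6269, -0.1188], [0.547, -0.2213], [0.4963, -0.1579], [0.5731, -0.0622]]
combA [0.6075 0.1698 0.058 ]
combB [0.5114 0.2234 0.058 ]
trayNE [0.5441 0.0811 0.035 ]
trayS [0.4587 0.1327 0.035 ]
trayW [0.5328 0.2504 0.035 ]
trayN [0.6169 0.2003 0.035 ]
vial [0.5583 0.0037 0.042 ]
vial top [0.5579 0.0048 0.021 ] [0.55   0.0043 0.055 ]
vial side [0.5591 0.0025 0.021 ] [0.5401 0.0269 0.055 ]
comb top [0.5681 0.2084 0.021 ] [0.5599 0.2004 0.055 ]
comb side [0.5817 0.1826 0.021 ] [0.5615 0.1982 0.055 ]
tray top [0.5314 0.1535 0.021 ] [0.5245 0.1475 0.055 ]
tray side [0.5372 0.1737 0.021 ] [0.5193 0.1897 0.055 ]
```

>>> {"api": "apply_moves", "payload": {
  "deltas": [0.35,-0.11,0.04,0,-1,0.35,-0.11,0.04,0,-1,0.35,-0.11,0.04,0,-1,0.35,-0.11,0.04,0,-1,0.35,-0.11,0.04,0,-1,0.35,-0.11,0.04,0,-1,0.35,-0.11,0.04,0,-1,0.35,-0.11,0.04,0,-1,0.35,-0.11,0.04,0,-1,0.35,-0.11,0.04,0,-1,0.35,-0.11,0.04,0,-1,0.35,-0.11,0.04,0,-1]
}}

```text
t: 2.0
eef_pos: [0.6083, -0.2746, 0.1379]
tcp_rot: [0.973, 0.229, 0.0, 0.0]
contact_force: [0.3, 0.0, -0.2]
opening: 0.0929
gripper_force: 0.0
```

>>> {"api": "apply_moves", "payload": {
  "deltas": [0.35,-0.11,0.04,0,-1,0.35,-0.11,0.04,0,-1,0,0,0,0.074,-1,0,0,0,0.074,-1,0,0,0,0.074,-1,0,0,0,0.074,-1,0,0,0,0.074,-1,0,0,0,0.074,-1,0,0,0,0.074,-1,0,0,0,0.074,-1,0,0,0,0.074,-1,0,0,0,0.074,-1]
}}

```text
t: 3.0
eef_pos: [0.66, -0.2248, 0.1299]
tcp_rot: [0.939, -0.345, 0.0, -0.0]
contact_force: [0.7, 0.1, 0.0]
opening: 0.0928
gripper_force: 0.0
```

```bash
cat >> h.py <<'E'
from scipy.spatial.transform import Rotation as Ro
def st():
    s=arm.read_state(); M=np.eye(4); M[:3,:3]=Ro.from_quat(s["tcp_rot"]).as_matrix(); M[:3,3]=s["eef_pos"]
    return s,M,np.degrees(np.arctan2(M[1,0],M[0,0]))
def wcam(name):
    s,M,y=st(); im=vision.camera("wrist"); i=vision.camera_info("wrist"); cv2.imwrite(f"pics/{name}.png",im[:,:,::-1])
    np.savez(f"pics/{name}.npz",T=M@np.array(i["T_tool_cam"]),K=i["K"]); return im
def wray(name,u,v,z):
    d=np.load(f"pics/{name}.npz"); p=np.linalg.inv(d["K"])@[u,v,1]; w=d["T"][:3,:3]@[p[0],-p[1],-p[2]]; o=d["T"][:3,3]
    return o+w*(z-o[2])/w[2]
def show():
    s,M,y=st(); print("t",round(s["t"],2),"pos",np.round(s["eef_pos"],4),"yaw",round(y,2),"F",np.round(s["contact_force"],2),"open",round(s["opening"],4),"g",round(s["gripper_force"],2))
def to(P,yaw):
    s,M,y=st(); d=M[:3,:3].T@(np.array(P)-M[:3,3]); t=(y-yaw+90)%180-90
    print("tool delta (x10cm)",np.round(d*10,3),"turn share",round(t/90,4), "alt",round((t-180*np.sign(t))/90,3))
E
python3 - <<'E'
from h import *
show(); wcam("w1"); show()
for r in nets.trace("stand","wrist"): print(r["p"],r["rect"])
E
```

```text
t 3.0 pos [ 0.66   -0.2248  0.1299] yaw -40.4 F [0.73 0.14 0.03] open 0.0928 g 0.0
t 3.05 pos [ 0.66   -0.2246  0.1298] yaw -40.59 F [ 0.33  0.26 -0.32] open 0.0928 g 0.0
0.61 [131.5, 413.8, 22.5, 6.2]
0.58 [225.3, 294.5, 110.0, 45.2]
0.57 [365.4, 155.3, 136.4, 96.9]
```

View pics/w1.png

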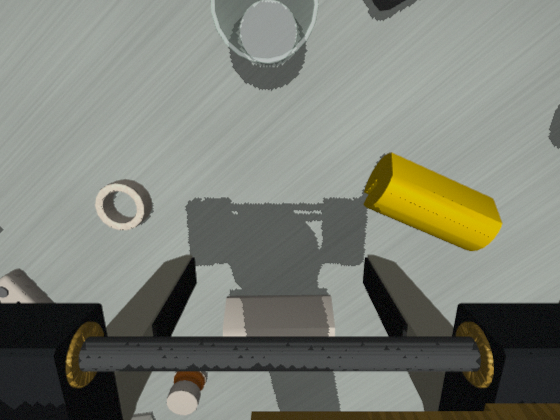

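```bash
python3 - <<'E'
import cv2,numpy as np
w=cv2.imread("pics/w1.png")[285:342,215:345]; s=cv2.imread("pics/side0.png")[175:218,272:332]; t=cv2.imread("pics/top0.png")[185:247,300:366]
f=lambda a,k: cv2.normalize(cv2.resize(a,None,fx=k,fy=k,interpolation=cv2.INTER_CUBIC),None,0,255,cv2.NORM_MINMAX)
C=np.zeros((600,800,3),np.uint8)
for a,(y,x) in((f(w,4),(0,0)),(f(s,6),(240,0)),(f(t,5),(240,400))): C[y:y+a.shape[0],x:x+a.shape[1]]=a
cv2.imwrite("pics/z1.png",C)
E
```

```text
(no output)
```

View pics/z1.png

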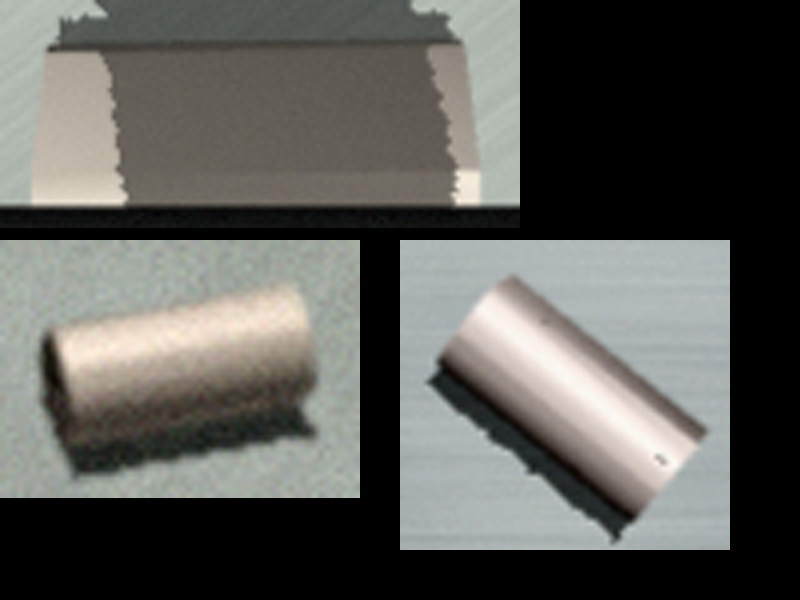

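```bash
python3 - <<'E'
from h import *
print(wray("w1",280,297,.027)) # far (u) side edge of stand, mid
a=wray("w1",227,297,.03);b=wray("w1",331,295.5,.03);print(a,b,np.degrees(np.arctan2(*(b-a)[1::-1])), np.linalg.norm(a-b))
to([.554,-.130,.075],-40.5)
E
```

```text
[ 0.58335736 -0.15950118  0.027     ]
[ 0.62001701 -0.11930817  0.03      ] [ 0.55221965 -0.20157587  0.03      ] -129.49216178981933 0.10660419876557997
tool delta (x10cm) [-1.42  -0.043  0.548] turn share 0.0051 alt -1.995
```

>>> {"api": "apply_moves", "payload": {
  "deltas": [-0.276,-0.005,0.08,0,-0.2,-0.276,-0.005,0.08,0,-0.2,-0.276,-0.005,0.08,0,-0.2,-0.276,-0.005,0.08,0,-0.2,-0.276,-0.005,0.08,0,-0.2,0,0,0.05,0,-0.2,0,0,0.05,0,-0.2,0,0,0.05,0,-0.2,0,0,0.05,0,-0.2,0,0,0.02,0,-0.2,0,0,0.02,0,-0.2]
}}

```text
t: 4.02
eef_pos: [0.5565, -0.1352, 0.0656]
tcp_rot: [0.939, -0.343, 0.0, 0.0]
contact_force: [0.3, -0.4, 0.0]
opening: 0.0558
gripper_force: 0.0
```

>>> {"api": "apply_moves", "payload": {
  "deltas": [0,0,0.04,0,-0.2,0,0,0.04,0,-0.2,0,0,0.03,0,-0.2,0,0,0.02,0,-0.2,0,0,0,0,-0.2]
}}

```text
t: 4.43
eef_pos: [0.5556, -0.1341, 0.0524]
tcp_rot: [0.939, -0.343, -0.0, 0.0]
contact_force: [-1.2, -0.1, 0.8]
opening: 0.0558
gripper_force: 0.0
```

>>> {"api": "apply_moves", "payload": {
  "deltas": [0,0,0.02,0,-0.2,0,0,0.02,0,-0.2,0,0,0,0,-0.2]
}}

```text
t: 4.68
eef_pos: [0.5557, -0.1341, 0.0487]
tcp_rot: [0.939, -0.343, -0.0, -0.0]
contact_force: [0.4, -0.4, 0.5]
opening: 0.0558
gripper_force: 0.0
```

```bash
python3 - <<'E'
from h import *
a=vision.camera("side")[150:240,240:360,::-1]; 
b=vision.camera("top")[170:260,280:400,::-1]
f=lambda a: cv2.resize(a,None,fx=6,fy=5,interpolation=cv2.INTER_CUBIC)[:, :]
f=lambda a: cv2.resize(a,(400,300),interpolation=cv2.INTER_CUBIC)
cv2.imwrite("pics/z2.png",np.hstack([f(a),f(b)]))
s,M,y=st()
for n,o in(("side",(240,150)),("top",(280,170))): print(n,[np.round((q-o)*400/120).tolist() for q in proj(n,[M[:3,3]+M[:3,:3]@[0,k,0] for k in(-.036,.036)])])
E
```

```text
side [[162.0, 144.0], [251.0, 128.0]]
top [[134.0, 118.0], [221.0, 190.0]]
```

View pics/z2.png

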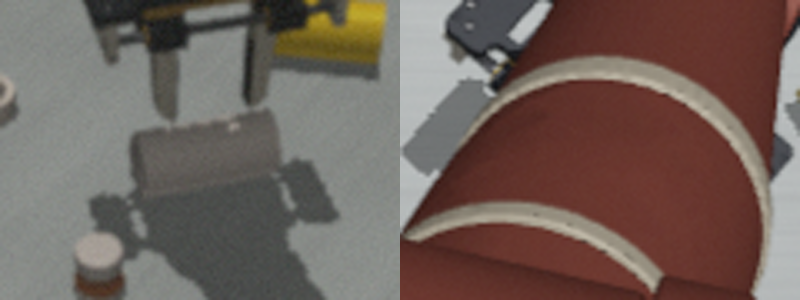

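>>> {"api": "apply_moves", "payload": {
  "deltas": [0,0,0.02,0,-0.2,0,0,0.02,0,-0.2,0,0,0,0,-0.2]
}}

```text
t: 5.03
eef_pos: [0.5556, -0.1341, 0.0446]
tcp_rot: [0.939, -0.343, -0.0, -0.0]
contact_force: [-0.1, 0.6, 0.7]
opening: 0.0557
gripper_force: 0.0
```

>>> {"api": "apply_moves", "payload": {
  "deltas": [0,0,0.02,0,-0.2,0,0,0.02,0,-0.2,0,0,0,0,-0.2]
}}

```text
t: 5.28
eef_pos: [0.5556, -0.1341, 0.0405]
tcp_rot: [0.939, -0.343, -0.0, -0.0]
contact_force: [-0.5, -0.3, -0.1]
opening: 0.0559
gripper_force: 0.0
```

>>> {"api": "apply_moves", "payload": {
  "deltas": [0,0,0.02,0,-0.2,0,0,0.02,0,-0.2,0,0,0,0,-0.2]
}}

```text
t: 5.53
eef_pos: [0.5556, -0.1341, 0.0365]
tcp_rot: [0.939, -0.343, -0.0, 0.0]
contact_force: [-0.7, -0.5, -0.3]
opening: 0.0556
gripper_force: 0.0
```

```bash
python3 - <<'E'
from h import *
a=vision.camera("side")[150:240,240:360,::-1]; 
w=wcam("w2")[150:420,100:460,::-1]
f=lambda a: cv2.resize(a,(400,300),interpolation=cv2.INTER_CUBIC)
cv2.imwrite("pics/z3.png",np.hstack([f(a),f(w)]))
show()
for n in("side","wrist"):
  for r in nets.trace("stand",n): print(n,r["p"],r["rect"])
E
```

```text
t 5.63 pos [ 0.5558 -0.1343  0.0368] yaw -40.08 F [ 0.78 -0.21  1.17] open 0.0559 g 0.0
side 0.62 [280.9, 183.4, 40.8, 22.7]
side 0.57 [318.8, 150.1, 39.4, 18.0]
wrist 0.79 [420.9, 0.0, 139.1, 83.1]
wrist 0.58 [189.0, 187.6, 185.5, 88.1]
```

View pics/z3.png

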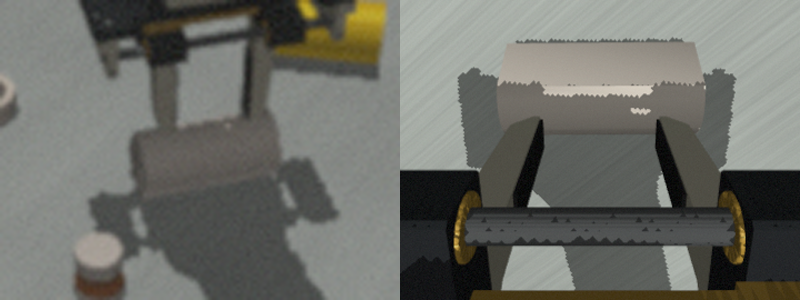

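>>> {"api": "apply_moves", "payload": {
  "deltas": [0,0,0.02,0,-0.2,0,0,0.02,0,-0.2,0,0,0,0,-0.2]
}}

```text
t: 5.98
eef_pos: [0.5555, -0.1341, 0.0325]
tcp_rot: [0.939, -0.343, -0.0, -0.0]
contact_force: [0.4, -0.2, 0.1]
opening: 0.056
gripper_force: 0.0
```

>>> {"api": "apply_moves", "payload": {
  "deltas": [0,0,0.02,0,-0.2,0,0,0.02,0,-0.2,0,0,0,0,-0.2]
}}

```text
t: 6.23
eef_pos: [0.5556, -0.1341, 0.0285]
tcp_rot: [0.939, -0.343, -0.0, 0.0]
contact_force: [-0.3, -0.7, -0.3]
opening: 0.0553
gripper_force: 0.0
```

```bash
python3 - <<'E'
from h import *
s,M,y=st(); p0=M[:3,3].copy(); p0[2]=.0365
# side: project heights along each finger centre line
for k in(-.037,.037):
    for z in(.0365,.05,.065,.08): print(k,z,np.round(proj("side",p0+M[:3,:3]@[0,k,0]*1+[0,0,z-.0365])[0],1))
# at t of z2/z3 tips seen at (288.9,189),(315.6,185.4)
for q in((288.9,189),(315.6,185.4)):
    for z in(.02,.0365,.05,.065): print(q,z,"tool xy",np.round((M[:3,:3].T@(ray("side",*q,z)-p0))[:2],4))
E
```

```text
-0.037 0.0365 [288.2 196.8]
-0.037 0.05 [288.3 193. ]
-0.037 0.065 [288.4 188.6]
-0.037 0.08 [288.4 184.1]
0.037 0.0365 [315.5 192. ]
0.037 0.05 [315.8 188.1]
0.037 0.065 [316.2 183.8]
0.037 0.08 [316.6 179.3]
(288.9, 189) 0.02 tool xy [ 0.0466 -0.0222]
(288.9, 189) 0.0365 tool xy [ 0.0289 -0.0273]
(288.9, 189) 0.05 tool xy [ 0.0143 -0.0315]
(288.9, 189) 0.065 tool xy [-0.0019 -0.0361]
(315.6, 185.4) 0.02 tool xy [0.0425 0.0522]
(315.6, 185.4) 0.0365 tool xy [0.0249 0.0454]
(315.6, 185.4) 0.05 tool xy [0.0104 0.0398]
(315.6, 185.4) 0.065 tool xy [-0.0057  0.0336]
```

>>> {"api": "apply_moves", "payload": {
  "deltas": [0,0,0.02,0,-0.2,0,0,0.02,0,-0.2,0,0,0,0,-0.2]
}}

```text
t: 6.48
eef_pos: [0.5556, -0.1341, 0.0245]
tcp_rot: [0.939, -0.343, -0.0, 0.0]
contact_force: [-1.2, 0.2, -0.7]
opening: 0.0557
gripper_force: 0.0
```

```bash
python3 - <<'E'
from h import *
show()
a=vision.camera("side")[165:225,260:340,::-1]
w=wcam("w3")[150:420,100:460,::-1]
f=lambda a: cv2.resize(a,(400,300),interpolation=cv2.INTER_CUBIC)
cv2.imwrite("pics/z4.png",np.hstack([f(a),f(w)]))
E
```

```text
t 6.48 pos [ 0.5556 -0.1341  0.0245] yaw -40.08 F [-1.18  0.24 -0.68] open 0.0557 g 0.0
```

View pics/z4.png

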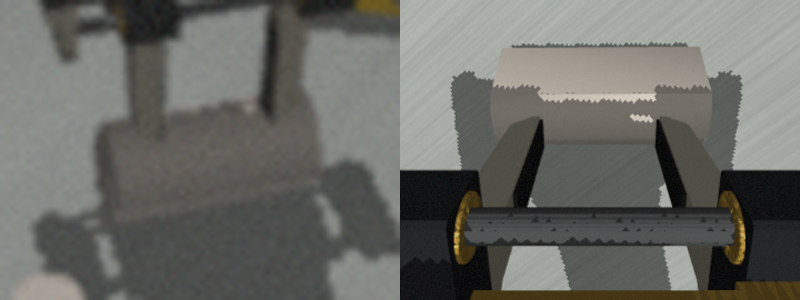

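>>> {"api": "apply_moves", "payload": {
  "deltas": [0,0,0.02,0,-0.2,0,0,0,0,-0.2]
}}

```text
t: 6.75
eef_pos: [0.5558, -0.1342, 0.0227]
tcp_rot: [0.939, -0.343, -0.0, -0.0]
contact_force: [-0.5, 0.5, -0.6]
opening: 0.0557
gripper_force: 0.0
```

>>> {"api": "apply_moves", "payload": {
  "deltas": [0,0,0.02,0,-0.2,0,0,0,0,-0.2]
}}

```text
t: 6.92
eef_pos: [0.5571, -0.1351, 0.0221]
tcp_rot: [0.939, -0.343, 0.001, 0.0]
contact_force: [-1.1, 0.5, 5.3]
opening: 0.0562
gripper_force: 2.7
```

>>> {"api": "apply_moves", "payload": {
  "deltas": [0,0,0.02,0,-0.2,0,0,0,0,-0.2]
}}

```text
t: 7.08
eef_pos: [0.5588, -0.1364, 0.0221]
tcp_rot: [0.939, -0.343, 0.004, 0.0]
contact_force: [-1.2, -0.7, 13.6]
opening: 0.0557
gripper_force: 6.9
```

>>> {"api": "apply_moves", "payload": {
  "deltas": [0.05,0,0,0,-0.2,0.05,0,0,0,-0.2]
}}

```text
t: 7.25
eef_pos: [0.5666, -0.1429, 0.0221]
tcp_rot: [0.939, -0.343, 0.004, 0.0]
contact_force: [-1.1, -0.9, 11.5]
opening: 0.0555
gripper_force: 5.8
```

>>> {"api": "apply_moves", "payload": {
  "deltas": [0.05,0,0,0,-0.2,0.05,0,0,0,-0.2]
}}

```text
t: 7.42
eef_pos: [0.5744, -0.1493, 0.0224]
tcp_rot: [0.939, -0.343, 0.004, 0.0]
contact_force: [0.5, -0.5, 13.2]
opening: 0.0558
gripper_force: 6.6
```

```bash
cat >> h.py <<'E'
def stand():
    im=vision.camera("side")
    for r in nets.trace("stand","side"):
        x,y,w,h=r["rect"]
        c=np.argwhere(r["mask"]).mean(0)[::-1]; p=ray("side",*c,.03)
        if -.26<p[1]<-.05: print("stand side",round(r["p"],2),np.round(r["rect"],1),np.round(p,4),"u",round(p[0]*.766-p[1]*.643,4))
    return im
E
python3 - <<'E'
from h import *
show(); stand()
E
```

```text
t 7.42 pos [ 0.5744 -0.1493  0.0224] yaw -40.11 F [ 0.51 -0.51 13.23] open 0.0558 g 6.63
stand side 0.95 [277.4 178.4  43.5  26.9] [ 0.5686 -0.1436  0.03  ] u 0.5279
```

>>> {"api": "apply_moves", "payload": {
  "deltas": [0.05,0,0,0,-0.2,0.05,0,0,0,-0.2,0.05,0,0,0,-0.2]
}}

```text
t: 7.77
eef_pos: [0.5859, -0.1588, 0.0222]
tcp_rot: [0.939, -0.343, 0.004, 0.0]
contact_force: [0.3, -0.8, 10.1]
opening: 0.0558
gripper_force: 4.8
```

>>> {"api": "apply_moves", "payload": {
  "deltas": [0.05,0,0,0,-0.2,0.05,0,0,0,-0.2]
}}

```text
t: 7.93
eef_pos: [0.5931, -0.1648, 0.0214]
tcp_rot: [0.939, -0.343, 0.003, 0.0]
contact_force: [0.1, -0.3, 5.7]
opening: 0.0557
gripper_force: 3.2
```

```bash
python3 - <<'E'
from h import *
show(); stand()
E
```

```text
t 7.93 pos [ 0.5931 -0.1648  0.0214] yaw -40.09 F [ 0.08 -0.32  5.68] open 0.0557 g 3.2
stand side 0.6 [279.3 180.   39.9  21.2] [ 0.5768 -0.1511  0.03  ] u 0.539
```

>>> {"api": "apply_moves", "payload": {
  "deltas": [0,0,-0.1,0,-0.2,0,0,-0.1,0,-0.2,-0.13,0,0,0,-0.2,-0.13,0,0,0,-0.2,0,0,0.08,0,-0.2,0,0,0.08,0,-0.2,0,0,0.04,0,-0.2,0,0,0,0,-0.2]
}}

```text
t: 8.7
eef_pos: [0.5701, -0.1467, 0.0177]
tcp_rot: [0.939, -0.343, -0.001, 0.0]
contact_force: [0.1, 0.1, 0.5]
opening: 0.0559
gripper_force: 0.0
```

>>> {"api": "apply_moves", "payload": {
  "deltas": [0.05,0,0,0,-0.2,0.05,0,0,0,-0.2,0.05,0,0,0,-0.2,0.05,0,0,0,-0.2]
}}

```text
t: 9.03
eef_pos: [0.5866, -0.1603, 0.0191]
tcp_rot: [0.939, -0.343, 0.0, 0.0]
contact_force: [-0.2, 0.5, 0.4]
opening: 0.0557
gripper_force: 0.0
```

```bash
python3 - <<'E'
from h import *
show(); stand()
E
```

```text
t 9.03 pos [ 0.5866 -0.1603  0.0191] yaw -40.11 F [-0.19  0.5   0.39] open 0.0557 g 0.0
stand side 0.75 [272.9 174.   43.8  20.8] [ 0.5981 -0.1633  0.03  ] u 0.5632
```

>>> {"api": "apply_moves", "payload": {
  "deltas": [0,0,-0.3,0,-0.2,-0.3,0,-0.3,0,-0.2,-0.3,0,-0.3,0,-0.2,-0.3,0,0,0,-0.2]
}}

```text
t: 9.47
eef_pos: [0.5211, -0.1032, 0.1129]
tcp_rot: [0.939, -0.343, 0.006, -0.001]
contact_force: [0.0, -0.6, -0.0]
opening: 0.0559
gripper_force: 0.0
```

```bash
python3 - <<'E'
from h import *
show(); s=stand()[150:240,240:360,::-1]; w=wcam("w4")[:,:,::-1]
f=lambda a: cv2.resize(a,(400,300),interpolation=cv2.INTER_CUBIC)
cv2.imwrite("pics/z5.png",np.hstack([f(s),f(w)]))
for r in nets.trace("stand","wrist"): print(r["p"],r["rect"])
E
```

```text
t 9.47 pos [ 0.5211 -0.1032  0.1129] yaw -40.16 F [ 0.01 -0.6  -0.04] open 0.0559 g 0.0
stand side 0.75 [272.2 170.   44.9  25.9] [ 0.5993 -0.1666  0.03  ] u 0.5662
0.77 [205.4, 21.6, 155.0, 79.7]
0.72 [480.7, 2.3, 78.7, 22.4]
```

View pics/z5.png

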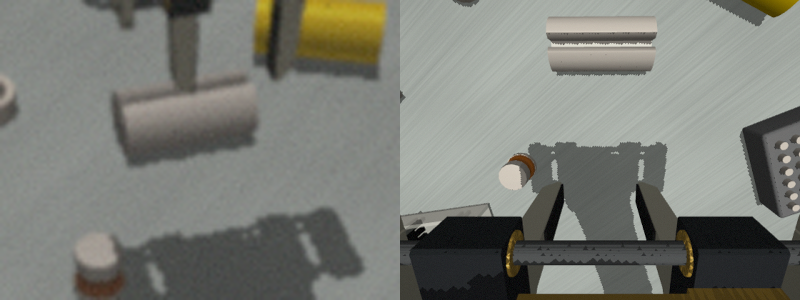

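```bash
python3 - <<'E'
from h import *
im=cv2.imread("pics/w4.png",0).astype(int)
for a,b in((212,232),(270,300),(332,352)): print((a+b)/2,dict(enumerate(np.round(im[15:110,a:b].mean(1)).astype(int).tolist(),15)) if a==270 else np.round(im[15:110,a:b].mean(1)).astype(int).tolist())
for v in(30,90): print(v,"cols",[c for c in range(190,375) if abs(im[v,c]-im[v,c-2])>15])
for z in(.048,.055,.022):print(z,[np.round(wray("w4",u,v,z),4).tolist() for u,v in((205.5,62),(360,62))])
E
```

```text
222.0 [172, 173, 173, 173, 173, 173, 173, 173, 146, 140, 150, 159, 165, 169, 172, 175, 178, 182, 185, 186, 188, 189, 189, 190, 191, 193, 194, 195, 197, 199, 164, 121, 111, 110, 105, 99, 93, 86, 80, 69, 64, 65, 92, 109, 115, 126, 163, 197, 214, 217, 187, 148, 142, 149, 155, 163, 176, 181, 178, 173, 170, 169, 167, 165, 163, 161, 160, 158, 156, 154, 150, 145, 142, 139, 135, 131, 128, 122, 115, 108, 101, 93, 87, 85, 81, 112, 125, 125, 124, 128, 148, 167, 172, 172, 171]
285.0 {15: 172, 16: 172, 17: 172, 18: 172, 19: 173, 20: 173, 21: 173, 22: 163, 23: 148, 24: 149, 25: 156, 26: 162, 27: 167, 28: 170, 29: 173, 30: 177, 31: 179, 32: 182, 33: 185, 34: 187, 35: 188, 36: 189, 37: 190, 38: 192, 39: 193, 40: 194, 41: 194, 42: 196, 43: 198, 44: 201, 45: 149, 46: 112, 47: 110, 48: 108, 49: 102, 50: 95, 51: 87, 52: 80, 53: 72, 54: 67, 55: 65, 56: 65, 57: 101, 58: 112, 59: 116, 60: 142, 61: 186, 62: 211, 63: 217, 64: 218, 65: 171, 66: 135, 67: 140, 68: 150, 69: 158, 70: 165, 71: 179, 72: 181, 73: 177, 74: 172, 75: 170, 76: 167, 77: 166, 78: 164, 79: 163, 80: 161, 81: 160, 82: 158, 83: 156, 84: 153, 
[... 214 characters left out ...]
0, 109: 170}
342.0 [167, 168, 168, 167, 168, 168, 168, 152, 147, 152, 158, 164, 168, 171, 175, 177, 181, 184, 186, 187, 188, 189, 190, 192, 193, 194, 195, 197, 199, 188, 135, 110, 108, 103, 95, 88, 79, 72, 66, 64, 65, 74, 105, 113, 117, 144, 185, 213, 218, 218, 154, 122, 134, 144, 155, 170, 181, 180, 175, 171, 169, 167, 166, 164, 163, 161, 158, 157, 155, 152, 148, 144, 140, 136, 133, 129, 125, 120, 114, 109, 104, 98, 91, 83, 94, 119, 122, 122, 132, 146, 160, 170, 171, 171, 171]
30 cols [360]
90 cols [210, 211, 355, 356]
0.048 [[0.6382, -0.1317, 0.048], [0.5673, -0.2166, 0.048]]
0.055 [[0.6367, -0.1323, 0.055], [0.5676, -0.2148, 0.055]]
0.022 [[0.6441, -0.1297, 0.022], [0.566, -0.223, 0.022]]
```

```bash
python3 - <<'E'
from h import *
for v,z in((57.8,.048),):
    a=wray("w4",222,(45.3+71.5)/2,z);b=wray("w4",342,(44.2+70.3)/2,z);print(a,b,np.degrees(np.arctan2(*(b-a)[1::-1]))%180)
    print("mouth centre",wray("w4",282.8,57.8,z))
to([.50,.23,.15],-29.3)
E
```

```text
[ 0.63238999 -0.14238682  0.048     ] [ 0.57803052 -0.20854135  0.048     ] 50.589901723716224
mouth centre [ 0.60483806 -0.17593479  0.048     ]
tool delta (x10cm) [-2.267 -2.426 -0.416] turn share -0.1191 alt 1.881
```

>>> {"api": "apply_moves", "payload": {
  "deltas": [-0.227,-0.243,-0.042,0,-1,-0.227,-0.243,-0.042,0,-1,-0.227,-0.243,-0.042,0,-1,-0.227,-0.243,-0.042,0,-1,-0.227,-0.243,-0.042,0,-1,-0.227,-0.243,-0.042,0,-1,-0.227,-0.243,-0.042,0,-1,-0.227,-0.243,-0.042,0,-1,-0.227,-0.243,-0.042,0,-1,-0.227,-0.243,-0.042,0,-1,0,0,0,-0.06,-1,0,0,0,-0.06,-1]
}}

```text
t: 10.67
eef_pos: [0.5011, 0.2332, 0.1492]
tcp_rot: [0.969, -0.248, 0.0, -0.0]
contact_force: [0.4, -0.8, 0.5]
opening: 0.093
gripper_force: 0.0
```

```bash
python3 - <<'E'
from h import *
show(); im=wcam("w5")
for k in("comb","tray"):
  for r in nets.trace(k,"wrist"):
    print(k,r["p"],r["rect"])
g=cv2.cvtColor(im,cv2.COLOR_RGB2GRAY)
m=(g<50).astype(np.uint8); n,l,s,c=cv2.connectedComponentsWithStats(m)
for i in range(1,n):
    if s[i,4]>300:
        R=cv2.minAreaRect(np.argwhere(l==i)[:,::-1].astype(np.float32)); print(s[i],np.round(c[i],1),np.round(cv2.boxPoints(R),1).tolist())
E
```

```text
t 10.67 pos [0.5011 0.2332 0.1492] yaw -28.73 F [ 0.36 -0.81  0.45] open 0.093 g 0.0
comb 0.59 [273.1, 54.5, 18.7, 144.2]
tray 0.56 [243.0, 67.3, 160.4, 119.9]
[452   6  28  38 396] [462.   29.7] [[445.5, 13.300000190734863], [465.70001220703125, 5.300000190734863], [479.5, 40.20000076293945], [459.20001220703125, 48.20000076293945]]
[ 272   77   20  121 1294] [280.3 143. ] [[270.79998779296875, 196.8000030517578], [274.3999938964844, 76.5999984741211], [291.5, 77.19999694824219], [287.8999938964844, 197.3000030517578]]
[    0   258   560   162 30996] [270.7 347.8] [[-3.0999999046325684, 261.79998779296875], [558.0, 250.6999969482422], [561.0999755859375, 410.29998779296875], [0.0, 421.3999938964844]]
```

View pics/w5.png

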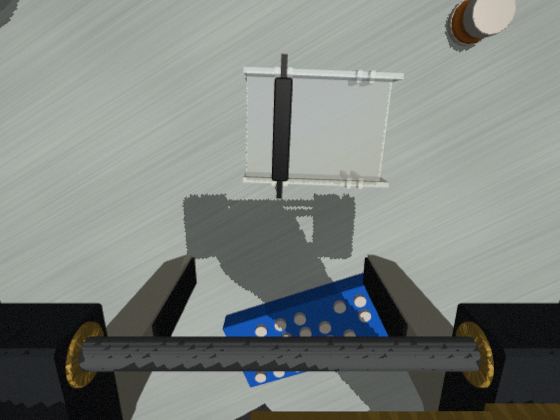

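```bash
python3 - <<'E'
from h import *
g=cv2.imread("pics/w5.png",0).astype(int)
for v in(60,85,110,140,170,178): print(v,[ (c,int(g[v,c])) for c in range(266,298,2)])
a=wray("w5",283.5,78,.079);b=wray("w5",281.3,181,.079);c=(a+b)/2
ang=np.degrees(np.arctan2(*(a-b)[1::-1])); print(a,b,np.linalg.norm(a-b),c,ang)
to([c[0],c[1],.10],ang)
E
```

```text
60 [(266, 169), (268, 170), (270, 168), (272, 168), (274, 166), (276, 168), (278, 165), (280, 146), (282, 66), (284, 64), (286, 70), (288, 163), (290, 164), (292, 171), (294, 172), (296, 168)]
85 [(266, 178), (268, 177), (270, 177), (272, 178), (274, 81), (276, 45), (278, 56), (280, 58), (282, 56), (284, 56), (286, 55), (288, 54), (290, 49), (292, 99), (294, 177), (296, 177)]
110 [(266, 177), (268, 179), (270, 178), (272, 169), (274, 20), (276, 48), (278, 48), (280, 49), (282, 50), (284, 52), (286, 49), (288, 53), (290, 28), (292, 177), (294, 179), (296, 178)]
140 [(266, 179), (268, 178), (270, 178), (272, 133), (274, 35), (276, 39), (278, 41), (280, 41), (282, 42), (284, 45), (286, 44), (288, 27), (290, 140), (292, 179), (294, 177), (296, 178)]
170 [(266, 180), (268, 180), (270, 176), (272, 17), (274, 32), (276, 32), (278, 35), (280, 33), (282, 37), (284, 37), (286, 33), (288, 93), (290, 177), (292, 179), (294, 177), (296, 178)]
178 [(266, 163), (268, 158), (270, 151), (272, 14), (274, 31), (276, 33), (278, 32), (280, 32), (282, 37), (284, 37), (286, 24), (288, 68), (290, 121), (292, 126), (294, 126), (296, 117)]
[0.59398277 0.17957715 0.079     ] [0.5256259  0.21882648 0.079     ] 0.07882366978393421 [0.55980433 0.19920182 0.079     ] -29.863695436361642
tool delta (x10cm) [ 0.656 -0.025  0.494] turn share 0.0042 alt -1.996
```

>>> {"api": "apply_moves", "payload": {
  "deltas": [0.22,-0.011,0.1,0.021,-1,0.22,-0.011,0.1,0,-1,0.216,-0.012,0.1,0,-1,0,0,0.2,0,-1,0,0,0.2,0,-1,0,0,0.1,0,-1,0,0,0.1,0,-1,0,0,0.1,0,-1,0,0,0,0,-1]
}}

```text
t: 11.57
eef_pos: [0.5576, 0.1992, 0.0482]
tcp_rot: [0.963, -0.269, -0.001, 0.001]
contact_force: [-0.1, -0.1, 0.3]
opening: 0.0931
gripper_force: 0.0
```

```bash
python3 - <<'E'
from h import *
show(); to([.5596,.1984,.026],-30.6)
E
```

```text
t 11.57 pos [0.5576 0.1992 0.0482] yaw -31.21 F [-0.15 -0.07  0.33] open 0.0931 g 0.0
tool delta (x10cm) [ 0.022 -0.004  0.222] turn share -0.0068 alt 1.993
```

>>> {"api": "apply_moves", "payload": {
  "deltas": [0.02,-0.02,0.05,0,-1,0,0,0.05,0,-1,0,0,0.05,0,-1,0,0,0.05,0,-1,0,0,0.02,0,-1,0,0,0,0,-1]
}}

```text
t: 12.07
eef_pos: [0.561, 0.2002, 0.0274]
tcp_rot: [0.963, -0.269, -0.0, 0.0]
contact_force: [1.1, 0.3, 0.5]
opening: 0.0931
gripper_force: 0.0
```

>>> {"api": "apply_moves", "payload": {
  "deltas": [0,0,0,0,0.2,0,0,0,0,0.4,0,0,0,0,0.6,0,0,0,0,0.8,0,0,0,0,1,0,0,0,0,1,0,0,0,0,1,0,0,0,0,1,0,0,0,0,1],
  "squeeze": 15
}}

```text
t: 12.82
eef_pos: [0.5615, 0.2003, 0.0279]
tcp_rot: [0.963, -0.269, -0.0, -0.0]
contact_force: [0.3, -0.4, -0.1]
opening: 0.0378
gripper_force: 0.0
```

>>> {"api": "apply_moves", "payload": {
  "deltas": [0,0,0,0,1,0,0,0,0,1,0,0,0,0,1,0,0,0,0,1,0,0,0,0,1,0,0,0,0,1]
}}

```text
t: 13.32
eef_pos: [0.5615, 0.2003, 0.0279]
tcp_rot: [0.963, -0.269, 0.0, -0.0]
contact_force: [1.0, 0.9, -1.3]
opening: 0.014
gripper_force: 15.0
```

>>> {"api": "apply_moves", "payload": {
  "deltas": [0,0,0,0,1,0,0,-0.05,0,1,0,0,-0.1,0,1,0,0,-0.15,0,1,0,0,-0.2,0,1,0,0,-0.2,0,1,0,0,-0.2,0,1,0,0,-0.1,0,1,0,0,0,0,1],
  "squeeze": 30
}}

```text
t: 14.07
eef_pos: [0.5635, 0.2007, 0.1312]
tcp_rot: [0.963, -0.269, 0.003, -0.002]
contact_force: [-0.0, 0.3, -0.7]
opening: 0.0136
gripper_force: 30.0
```

```bash
python3 - <<'E'
from h import *
show(); to([.605,-.176,.128],50.6)
im=vision.camera("side"); 
for r in nets.trace("comb","side"): print(r["p"],r["rect"],proj("side",[[.5603,.2,.107],[.5603,.2,.18]]).round(1).tolist())
E
```

```text
t 14.07 pos [0.5635 0.2007 0.1312] yaw -31.18 F [-0.05  0.33 -0.73] open 0.0136 g 30.0
tool delta (x10cm) [2.305 3.008 0.026] turn share -0.9087 alt 1.091
0.79 [199.0, 219.3, 14.4, 54.7] [[208.9, 260.1], [203.7, 235.8]]
```

>>> {"api": "apply_moves", "payload": {
  "deltas": [0.19,0.25,0,0,1,0.19,0.25,0,0,1,0.19,0.25,0,0,1,0.19,0.25,0,0,1,0.19,0.25,0,0,1,0.19,0.25,0,0,1,0.19,0.25,0,0,1,0.19,0.25,0,0,1,0.19,0.25,0,0,1,0.19,0.25,0,0,1,0.19,0.25,0,0,1,0.19,0.25,0,0,1]
}}

```text
t: 15.17
eef_pos: [0.6, -0.1755, 0.1259]
tcp_rot: [0.963, -0.269, -0.002, -0.0]
contact_force: [-0.2, 0.2, -1.2]
opening: 0.0137
gripper_force: 30.0
```

>>> {"api": "apply_moves", "payload": {
  "deltas": [0,0,0,-0.0757,1,0,0,0,-0.0757,1,0,0,0,-0.0757,1,0,0,0,-0.0757,1,0,0,0,-0.0757,1,0,0,0,-0.0757,1,0,0,0,-0.0757,1,0,0,0,-0.0757,1,0,0,0,-0.0757,1,0,0,0,-0.0757,1,0,0,0,-0.0757,1,0,0,0,-0.0757,1]
}}

```text
t: 16.17
eef_pos: [0.6, -0.1741, 0.1259]
tcp_rot: [0.903, 0.43, -0.001, -0.001]
contact_force: [-0.3, 0.5, -0.3]
opening: 0.0137
gripper_force: 30.0
```

```bash
python3 - <<'E'
from h import *
import json
show(); to([.605,-.176,.128],50.6); im=wcam("w6"); stand()
for k in("comb","stand"):
  for r in nets.trace(k,"wrist"): print(k,r["p"],r["rect"])
# expected positions of lips ends / comb shoulder ends in wrist image
d=np.load("pics/w6.npz"); Ti=np.linalg.inv(d["T"]); a=np.array([np.cos(np.radians(50.6)),np.sin(np.radians(50.6)),0]); n=np.array([-a[1],a[0],0])
def pw(P): c=Ti@np.append(P,1); q=d["K"]@[c[0],-c[1],-c[2]]; return np.round(q[:2]/q[2],1)
C=np.array([.605,-.176,.048])
for s in(.055,.03,-.055): print(s,[pw(C+a*s+n*w).tolist() for w in(-.0085,0,.0085)])
g=cv2.cvtColor(im,cv2.COLOR_RGB2GRAY).astype(int)
for v in(150,170,190,200,210): print(v,g[v,230:330:3].tolist())
E
```

```text
t 16.17 pos [ 0.6    -0.1741  0.1259] yaw 50.93 F [-0.34  0.49 -0.29] open 0.0137 g 30.0
tool delta (x10cm) [ 0.017  0.051 -0.021] turn share 0.0036 alt -1.996
stand side 0.72 [273.2 172.1  42.1  22.9] [ 0.6    -0.1682  0.03  ] u 0.5678
comb 0.67 [266.8, 158.2, 29.8, 176.6]
stand 0.69 [258.7, 140.4, 58.3, 119.2]
stand 0.68 [339.8, 276.6, 59.5, 26.1]
stand 0.33 [94.7, 382.5, 26.8, 26.8]
0.055 [[297.1, 146.3], [286.7, 146.2], [276.4, 146.2]]
0.03 [[296.5, 176.3], [286.4, 176.3], [276.3, 176.2]]
-0.055 [[294.5, 267.5], [285.3, 267.4], [276.1, 267.4]]
150 [103, 111, 187, 191, 186, 189, 189, 196, 105, 90, 102, 107, 111, 187, 195, 205, 164, 152, 235, 221, 117, 119, 146, 212, 207, 203, 195, 179, 155, 173, 196, 200, 193, 198]
170 [106, 105, 107, 105, 103, 103, 108, 104, 106, 91, 102, 106, 112, 115, 116, 51, 46, 54, 56, 124, 119, 123, 136, 211, 207, 202, 188, 169, 107, 106, 109, 109, 108, 106]
190 [102, 105, 105, 102, 107, 101, 105, 106, 105, 88, 102, 108, 113, 114, 118, 48, 43, 46, 47, 160, 99, 130, 173, 195, 191, 186, 188, 172, 94, 108, 108, 108, 105, 106]
200 [105, 102, 103, 103, 103, 102, 104, 107, 104, 87, 99, 107, 112, 114, 117, 43, 41, 42, 43, 158, 90, 134, 206, 211, 205, 197, 187, 158, 92, 109, 109, 109, 110, 109]
210 [106, 109, 105, 106, 104, 107, 107, 105, 105, 89, 100, 106, 11, 14, 11, 13, 10, 10, 12, 8, 12, 71, 209, 211, 204, 198, 182, 156, 90, 108, 112, 106, 107, 111]
```

>>> {"api": "apply_moves", "payload": {
  "deltas": [0.02,0.056,0,0.004,1,0,0,0.1,0,1,0,0,0.2,0,1,0,0,0.1,0,1,0,0,0.06,0,1,0,0,0,0,1,0,0,0,0,1]
}}

```text
t: 17.0
eef_pos: [0.6069, -0.1764, 0.0817]
tcp_rot: [0.905, 0.424, -0.0, -0.0]
contact_force: [0.3, 0.5, -0.3]
opening: 0.0137
gripper_force: 30.0
```

```bash
python3 - <<'E'
from h import *
show(); to([.6053,-.1763,.072],50.6); im=wcam("w7"); stand()
g=cv2.cvtColor(im,cv2.COLOR_RGB2GRAY).astype(int)
d=np.load("pics/w7.npz"); Ti=np.linalg.inv(d["T"]); a=np.array([np.cos(np.radians(50.6)),np.sin(np.radians(50.6)),0]); n=np.array([-a[1],a[0],0])
def pw(P): c=Ti@np.append(P,1); q=d["K"]@[c[0],-c[1],-c[2]]; return np.round(q[:2]/q[2],1)
C=np.array([.605,-.176,.048])
for s in(.055,.045,.03): print(s,[pw(C+a*s+n*w).tolist() for w in(-.027,-.0085,0,.0085,.027)])
for v in range(100,200,10): print(v,g[v,236:330:2].tolist())
E
```

```text
t 17.0 pos [ 0.6069 -0.1764  0.0817] yaw 50.22 F [ 0.25  0.46 -0.27] open 0.0137 g 30.0
tool delta (x10cm) [-0.01  -0.013  0.097] turn share -0.0042 alt 1.996
stand side 0.8 [273.9 172.5  39.8  23.3] [ 0.5982 -0.1679  0.03  ] u 0.5662
0.055 [[315.6, 156.5], [289.0, 156.7], [276.8, 156.7], [264.6, 156.8], [238.1, 157.0]]
0.045 [[315.2, 170.7], [289.0, 170.9], [277.0, 171.0], [264.9, 171.1], [238.7, 171.3]]
0.03 [[314.7, 191.4], [289.0, 191.6], [277.2, 191.7], [265.4, 191.8], [239.7, 192.0]]
100 [194, 197, 192, 192, 191, 190, 193, 192, 194, 199, 196, 198, 192, 197, 204, 203, 205, 198, 198, 197, 200, 204, 196, 197, 202, 198, 198, 199, 197, 195, 194, 195, 197, 199, 197, 195, 191, 195, 195, 198, 199, 194, 192, 196, 197, 196, 198]
110 [196, 193, 195, 194, 195, 195, 194, 190, 193, 190, 193, 194, 196, 199, 197, 201, 192, 196, 203, 201, 204, 198, 198, 199, 200, 200, 196, 197, 200, 197, 199, 200, 196, 196, 191, 196, 199, 199, 197, 195, 195, 198, 195, 200, 199, 192, 193]
120 [194, 194, 195, 193, 198, 194, 194, 196, 195, 198, 194, 189, 196, 191, 191, 195, 198, 202, 197, 201, 193, 196, 201, 203, 
[... 1022 characters left out ...]
95, 199, 200]
170 [104, 108, 106, 99, 122, 144, 157, 167, 177, 185, 192, 191, 188, 143, 120, 102, 96, 94, 101, 98, 52, 47, 51, 51, 54, 134, 155, 220, 214, 211, 209, 206, 201, 197, 188, 179, 166, 150, 148, 199, 141, 106, 109, 110, 111, 110, 111]
180 [107, 107, 109, 106, 96, 99, 106, 107, 111, 115, 115, 118, 117, 119, 119, 105, 97, 94, 99, 108, 46, 46, 46, 48, 45, 99, 107, 120, 127, 118, 126, 204, 202, 194, 186, 178, 166, 143, 98, 111, 109, 111, 108, 110, 107, 109, 109]
190 [107, 105, 105, 103, 91, 102, 105, 106, 112, 115, 116, 117, 116, 120, 120, 104, 98, 95, 95, 111, 46, 48, 46, 46, 44, 98, 108, 121, 119, 119, 118, 116, 115, 112, 108, 106, 98, 96, 102, 108, 109, 112, 106, 106, 110, 111, 108]
```

>>> {"api": "apply_moves", "payload": {
  "deltas": [-0.01,-0.02,0,-0.004,1,0,0,0.05,0,1,0,0,0.05,0,1,0,0,0.05,0,1,0,0,0,0,1]
}}

```text
t: 17.57
eef_pos: [0.6035, -0.1757, 0.0654]
tcp_rot: [0.904, 0.427, -0.001, -0.001]
contact_force: [-0.6, 0.5, -1.8]
opening: 0.0139
gripper_force: 30.0
```

>>> {"api": "apply_moves", "payload": {
  "deltas": [0,0,0.04,0,1,0,0,0.04,0,1,0,0,0,0,1]
}}

```text
t: 17.82
eef_pos: [0.604, -0.1758, 0.0578]
tcp_rot: [0.904, 0.427, -0.001, -0.001]
contact_force: [-0.3, -0.0, -0.4]
opening: 0.0139
gripper_force: 30.0
```

>>> {"api": "apply_moves", "payload": {
  "deltas": [0,0,0.04,0,1,0,0,0.04,0,1,0,0,0.02,0,1,0,0,0,0,1]
}}

```text
t: 18.15
eef_pos: [0.6043, -0.1759, 0.0482]
tcp_rot: [0.904, 0.427, -0.0, -0.0]
contact_force: [0.2, -0.0, -0.0]
opening: 0.0143
gripper_force: 30.0
```

>>> {"api": "apply_moves", "payload": {
  "deltas": [0,0,0.02,0,1,0,0,0,0,1]
}}

```text
t: 18.32
eef_pos: [0.6046, -0.1759, 0.0466]
tcp_rot: [0.904, 0.427, -0.0, -0.0]
contact_force: [-0.3, 0.5, 0.1]
opening: 0.0137
gripper_force: 30.0
```

>>> {"api": "apply_moves", "payload": {
  "deltas": [0,0,0.015,0,1,0,0,0,0,1]
}}

```text
t: 18.48
eef_pos: [0.6046, -0.1759, 0.0453]
tcp_rot: [0.904, 0.427, -0.0, -0.0]
contact_force: [0.3, 0.9, -0.9]
opening: 0.0137
gripper_force: 30.0
```

>>> {"api": "apply_moves", "payload": {
  "deltas": [0,0,0.015,0,1,0,0,0,0,1]
}}

```text
t: 18.65
eef_pos: [0.605, -0.176, 0.0447]
tcp_rot: [0.904, 0.427, 0.0, 0.0]
contact_force: [-1.3, 0.2, 3.4]
opening: 0.0135
gripper_force: 30.0
```

>>> {"api": "apply_moves", "payload": {
  "deltas": [0,0,0,0,0.5,0,0,0,0,0.2,0,0,0,0,0,0,0,0,0,-0.4,0,0,0,0,-0.4,0,0,0,0,-0.4,0,0,0,0,-0.4,0,0,0,0,-0.4]
}}

```text
t: 19.32
eef_pos: [0.6047, -0.1759, 0.0439]
tcp_rot: [0.904, 0.427, 0.0, -0.0]
contact_force: [-0.3, -0.7, -0.4]
opening: 0.0622
gripper_force: 0.0
```

>>> {"api": "apply_moves", "payload": {
  "deltas": [0,0,-0.05,0,-0.4,0,0,-0.1,0,-0.4,0,0,-0.2,0,-0.4,0,0,-0.2,0,-0.4,0,0,-0.3,0,-0.4,0,0,-0.3,0,-0.4,-0.3,0,-0.1,0,-0.4,-0.3,0,0,0,-0.4,-0.3,0,0,0,-0.4,0,0,0,0,-0.4]
}}

```text
t: 20.15
eef_pos: [0.5426, -0.2538, 0.1705]
tcp_rot: [0.906, 0.422, -0.003, 0.002]
contact_force: [-1.3, -0.5, -0.8]
opening: 0.0652
gripper_force: 0.0
```

```bash
python3 - <<'E'
from h import *
show(); im=stand(); cv2.imwrite("pics/sf.png",im[:,:,::-1])
for r in nets.trace("comb","side"):
    print(r["p"],r["rect"]); 
    q=np.argwhere(r["mask"]); print("mask centroid",q.mean(0)[::-1])
a=np.array([.635,.773,0]);C=np.array([.605,-.176,.0])
# expected comb outline: shoulder top ends, handle top ends
print("exp shoulders",proj("side",[C+a*s+[0,0,z] for s in(-.058,.058) for z in(.052,.082)]).round(1).tolist(),"handle",proj("side",[C+a*s+[0,0,.096] for s in(-.04,.04)]).round(1).tolist())
w=wcam("wf"); g=cv2.cvtColor(w,cv2.COLOR_RGB2GRAY)
for r in nets.trace("comb","wrist"): print(r["p"],r["rect"])
d=np.load("pics/wf.npz"); Ti=np.linalg.inv(d["T"])
def pw(P): c=Ti@np.append(P,1); q=d["K"]@[c[0],-c[1],-c[2]]; return np.round(q[:2]/q[2],1).tolist()
print("exp wrist handle",[pw(C+a*s+[0,0,.096]) for s in(-.04,.04)],"sh",[pw(C+a*s+[0,0,.082]) for s in(-.058,.058)])
# dark pixels around
m=(g<70).astype(np.uint8);n,l,s,c=cv2.connectedComponentsWithStats(m)
print([(s[i].tolist(),c[i].round(1).tolist()) for i in range(1,n) if s[i,4]>200])
E
```

```text
t 20.15 pos [ 0.5426 -0.2538  0.1705] yaw 49.96 F [-1.32 -0.53 -0.81] open 0.0652 g 0.0
stand side 0.79 [273.5 171.9  44.2  23.4] [ 0.5948 -0.1616  0.03  ] u 0.5595
0.94 [276.1, 159.3, 41.2, 22.6]
mask centroid [294.93134328 169.17313433]
exp shoulders [[315.8, 170.8], [316.5, 162.0], [274.5, 178.0], [274.3, 169.2]] handle [[310.4, 158.9], [281.0, 163.8]]
0.69 [273.2, 24.5, 16.6, 150.4]
exp wrist handle [[279.8, 155.6], [279.7, 47.2]] sh [[279.8, 174.3], [279.6, 24.6]]
[([272, 26, 18, 148, 2082], [280.6, 99.7]), ([0, 156, 560, 264, 52149], [290.5, 352.5]), ([534, 213, 26, 111, 1383], [551.5, 270.0])]
```

```bash
python3 -c "
from h import *
print(arm.sign_off())"
```

```text
the job is handed in; nothing more can be done
None
```

I rolled the stand onto its foot, put the comb in its slot teeth down and roughly centred, let go, and handed the job in after about 20 s on the robot's clock; the cameras agreed, but no verdict came back.

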